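# Unload the bit box from the steriliser and lock it in the kit tray

## Robot

A 6-joint arm with a two-finger parallel gripper is mounted at the origin on the work surface. World frame = base frame: x ahead of the robot, y to its left, z up, the work surface at z = 0. Lengths are in m, angles in rad, forces in N, time in s.
With the tool pointing down it reaches from about 0.275 to 0.775 m from the base axis. Payload 14.6 kg.
Tool frame: the origin (TCP) lies between the finger pads; the fingertips stand 8 mm ahead of it and the grasp point (between the pads) lies 11 mm behind it; x points along the fingers, z is the direction in which the jaws open and shut, and the axes are right-handed (so a half turn about x gives the same grasp; the last joint's range is limited). The gripper opens to 85 mm and grips with 20 to 120 N. Pads are 22 mm wide; open, the fingers measure 114 mm over their backs; the gripper's body (76 mm by 85 mm) begins 54 mm behind the grasp point. The pads swing forward as they close: fully open they stand 13 mm farther back than shut.
Start: joints at [-0.155, 0.263, -0.048, 1.259, 0, 1.415], TCP at [0.525, -0, 0.239] pointing down, gripper open.
Joint ranges: [-2.65, 2.65], [-0.89, 1.7], [-1.18, 1.37], [-2.13, 2.11], [-1.35, 1.29], [-3.14, 3.14]. Speed limits (rad/s): [1.89, 1.89, 2.57, 2.79, 3.14, 3.14].

## Interface

Orientations are given as a unit quaternion [w, x, y, z].
In Python, from bench import status, get_image, get_calibration, bot gives the robot as it stands. The module is installed in compiled form; this text tells all that it offers.
- The arm moves only by the tool drive_tool, never from a script. Its argument "plan" is text: rows parted by semicolons, each of 5 numbers parted by spaces: the opening, from -1 (shut) to 1 (fully open), so that 0 is half open, then the shift along the tool's x, y, z in mm, then the turn about the tool's x in rad. A call has 1 to 20 rows; each row is the pose to reach, as a shift and turn from the pose measured when the call began, along the tool's axes at that moment; what a row does not reach only later rows make up. A row lasts 1/12 s, in which the tool goes at most 41.7 mm and 7.16 degrees, less where a joint would pass 70% of its speed; a pose out of reach is approached as far as the arm can. A call with a gripper value outside its range is refused whole. The fingers move at their own pace and stop on an object; "newtons" is the grip in N (left out, the last holds). Time passes only in rows, so rows that repeat a pose let the fingers close. It gives the time, the measured TCP pose, the force and the opening at its end, in the units of the state.
- status.observe(): the state, without advancing time (a new reading comes with each control period).
- get_image(name): name is "scene" or "side" or "wrist"; returns (picture, depth): 420x560x3 uint8, red, green, blue; 420x560 float32, m along the optical axis (not along the pixel's ray), 0 where there is no reading.
- get_calibration(name): a dict with "fx", "fy", "cx", "cy" (pixels), "extrinsics" (4x4, takes a point from world to camera coordinates); the wrist camera has in their place "T_tool_cam" (4x4, takes a point from camera to tool coordinates, whose origin is the TCP and whose axes are the tool frame's). Camera axes: x right, y down, z forward; pixel columns grow to the right and rows downward; lengths in m; the calibration is good to about 2 mm. A picture is of the moment at which its call begins: read the wrist's pose just before it. get_calibration takes no time and is no camera call.
- bot.close_job(): hands the job in, once; it reports no verdict.
The state is a dict: "clock": time; "q": joint angles; "joint_vel": joint speeds; "tau": joint torques, N m; "ee_pos": TCP position; "eef_rot": TCP orientation; "ft_force": force on the tool from outside, world axes, zero at the start; "torque": the same for the moment, N m; "opening": finger opening in m.
Only numpy, scipy, OpenCV 4.12 (cv2) and the standard library are available. Lean on these libraries where they do the work, as an engineer would, in place of code of your own. Each camera call takes 0.05 s, during which the arm holds its last target.

## Task

The sterilising run is over: lift the steriliser's lid up past its balance point so that it stays standing open by itself to vent, then take the bit box (the shorter of the two metal boxes) out of the rack and set it, without dropping it, flat and fully home in its pocket in the kit tray. Then swing the tray's keeper bar shut over it until it snaps home, and leave the long box in the steriliser and the other things on the desk where they are.

Things in the scene. Friction and masses are not known exactly. Their poses are not given: they have to be found in the camera images.
- lid_handle (a point): middle of the lid's handle: a round level bar, diameter 12 mm, along this frame's y, 100 mm clear between its two side arms, carried 41 mm out in front of the lid's front edge with only desk below. Fixed to the lid: 226 mm from the hinge axis (to the robot's side) and 6 mm above it with the lid shut, so 106 mm above the desk then
- lid_hinge (a point): middle of the lid's hinge axis, at the top of the steriliser's back, 100 mm above the desk. Fixed to the steriliser; the axis is this frame's y, its x points from the steriliser's front to its back (away from the robot), z up
- lid (a joint): lid angle: 0 shut, grows as its front edge rises and goes over to the back, stop at 1.80 rad. Steel lid 170 x 190 x 14 mm, about 1.6 kg with the round counterweight bar behind the hinge. Let go below about 0.97 rad it falls shut; beyond, it swings on to its stop and stays, slowed by a damped hinge. Raising it takes 1.5 to 3 N at the handle
- steriliser: white steriliser, 170 (x, front to back) x 190 (y) x 97 mm, steel lid on top; origin under its centre on the desk, x to its back, z up. Chamber below the lid: 146 (x) x 142 (y) mm, 52 mm deep, its floor 45 mm above the desk
- chamber (a point): centre of the chamber floor, axes as the steriliser's. A rack stands on it: three upright steel dividers, 120 mm long along x, 3 mm thick, 40 mm tall, at y = -49.5, 0 and 49.5 mm, making two lanes 46.5 mm wide. Each lane holds one metal box with its long side along x, so a box in there can be gripped only by its two ends
- bit_box: the bit box, the shorter of two plain aluminium boxes: 62 (x) x 44 (y) x 34 (z) mm, about 0.14 kg, flat top without knob; origin at its centre. It stands in either one of the rack's two lanes, within 6 mm of the middle of the lane's length
- long_box: the other aluminium box, 96 (x) x 44 (y) x 30 mm, in the other lane; origin at its centre. A bystander
- kit_tray: white kit tray 250 (x) x 180 (y) mm, floor 6 mm and rim 16 mm above the desk; origin under its centre, axes as the pocket's. A nail file and a buffer are fixed along its long edges, beyond 65 mm from the centre line, at most 18 mm high; two pushers and a clipper lie fixed along its short edges
- pocket (a point): centre of the floor of the bit box's grey pocket in the kit tray, 6 mm above the desk; x its long direction. Inside 68 (x) x 50 (y) mm. End blocks 18 mm thick, 34 mm tall (level with a seated box's top) carry the keeper's pivot (+x) and stop (-x, 13 mm higher): a box there cannot be held by its ends. Long sides: corner pieces 28 mm tall, a 45 mm wide finger opening between them
- keeper_pivot (a point): pivot of the keeper bar on the pocket's +x end block, 43 mm from the pocket's centre, 47 mm above the desk; axis vertical. Axes as the pocket's, y towards the side to which the bar opens
- keeper (a joint): angle of the steel keeper bar (129 x 14 x 6 mm, underside 44 mm above the desk) about its vertical pivot: 0 shut, lying from the pivot along the pocket's -x, 4 mm above a seated box; grows as it swings open to the pocket's +y side, to 2.4 rad. Stays where it is left; in the last 0.15 rad it rides over a sprung ball (about 3 N at the knob) and snaps to its stop at 0
- keeper_knob (a point): middle of the keeper bar's knob: upright round steel stud, diameter 12 mm, standing 24 mm tall on the bar's free end, 113 mm from the pivot axis; this point is 62 mm above the desk, 12 mm below the stud's top
- mat_center (a point): middle of the top of a clear white paper work mat, 160 x 170 x 2 mm, lying on the desk between steriliser and kit tray: free room to put something down
- bottle_a: loose square polish bottle, 29 x 29 x 38 mm glass with a 34 mm tall brass cap (74 mm in all), standing on the desk; origin at the centre of its underside. A bystander
- bottle_b: a second loose polish bottle, the same size. A bystander
- powder_pot: loose round powder pot with white lid, diameter 42 mm, 30 mm tall, on the desk; origin under its centre. A bystander
- kit_pot: small loose round pot, diameter 32 mm, 26 mm tall, standing on the kit tray's floor near its +x, -y corner; origin under its centre. A bystander
- phone: black phone 150 x 74 x 8 mm lying far back on the desk; origin under its centre. A bystander

How it is judged:
On the way, in this order (a step that is already met when the one before it is completed fails the run):
1. the lid stands open on its stop (value of joint lid above 1.65 rad and velocity of joint lid below 0.1 rad/s), for 0.3 s.
2. the bit box lies flat and fully home in its pocket, let go, the lid still open (value of joint lid above 1.65 rad and x of bit_box in the frame of pocket between -0.005 and 0.005 m and y of bit_box in the frame of pocket between -0.005 and 0.005 m and z of bit_box in the frame of pocket between 0.014 and 0.02 m and angle between the x axis of bit_box and the x axis of pocket, either way round below 0.12 rad and angle between the z axis of bit_box and the z axis of pocket, either way round below 0.08 rad and contact force between the fingers and bit_box below 0.3 N), for 0.2 s.
3. the keeper bar is shut over the box, in its detent (value of joint lid above 1.65 rad and x of bit_box in the frame of pocket between -0.005 and 0.005 m and y of bit_box in the frame of pocket between -0.005 and 0.005 m and z of bit_box in the frame of pocket between 0.014 and 0.02 m and angle between the x axis of bit_box and the x axis of pocket, either way round below 0.12 rad and angle between the z axis of bit_box and the z axis of pocket, either way round below 0.08 rad and value of joint keeper below 0.05 rad), for 0.2 s.
At the end, for the whole second after the job is handed in: the lid stands open on its own (above 1.65 rad); the bit box lies at rest in its pocket (within 5 mm of the centre each way, seated within 3 mm in height, flat, lengthwise); the keeper bar is shut (below 0.05 rad) (all of step 3 and linear speed of bit_box below 0.02 m/s); the robot touches nothing.
It fails at once if the bit box is dropped (moves faster than 0.4 m/s with no finger on it) (linear speed of bit_box above 0.4 m/s and contact force between the fingers and bit_box below 0.1 N).
It fails at once if the long box leaves its place in the rack (moved over 25 mm) (distance of long_box from where it was at the start of the episode above 0.025 m).
It fails at once if another thing on the desk or tray is moved over 25 mm or tipped over (distance of any of bottle_a, bottle_b, powder_pot, kit_pot, phone from where it was at the start of the episode above 0.025 m or angle between any of bottle_a, bottle_b, powder_pot, kit_pot's own z axis and vertical above 0.5 rad).
It also fails if it takes over 72 s, if anything falls off the work surface, if the arm or the gripper's body presses on something with over 40 N, if the wrist force passes 120 N, or if a joint passes its speed limit or range.

## Working session

There is one attempt and no reset: what is moved stays moved. The work goes in short steps, Python scripts to look and compute and a tool call to move; the robot and the scene stay as the last step left them, time stands still between calls to the robot, and variables do not carry over. Pictures are saved under pics/ and viewed, and the job is handed in when it is done.

Besides the shell and the picture viewer there is one more tool, called after "Request:" as a command line: name --argument value ..., lists and objects as JSON in quotes. drive_tool: Moves the arm, as the interface text tells. Its arguments: {"type":"object","properties":{"plan":{"type":"string"},"newtons":{"type":"number"}},"required":["plan"]}

```bash
mkdir -p pics; cat > h.py <<'E'
import numpy as np, cv2
from bench import status,get_image,get_calibration,bot
from scipy.spatial.transform import Rotation as R
def rot(q): return R.from_quat([q[1],q[2],q[3],q[0]]).as_matrix()
def grab(name,tag):
    s=status.observe(); im,d=get_image(name); c=get_calibration(name)
    cv2.imwrite(f'pics/{tag}.png',im[:,:,::-1]); 
    K=np.array([[c['fx'],0,c['cx']],[0,c['fy'],c['cy']],[0,0,1]])
    if 'extrinsics' in c: T=np.linalg.inv(np.array(c['extrinsics']))
    else:
        W=np.eye(4);W[:3,:3]=rot(s['eef_rot']);W[:3,3]=s['ee_pos'];T=W@np.array(c['T_tool_cam'])
    np.savez(f'pics/{tag}.npz',im=im,d=d,K=K,T=T); return im,d,K,T
def load(tag):
    z=np.load(f'pics/{tag}.npz');return z['im'],z['d'],z['K'],z['T']
def ray(K,T,u,v,z):
    r=T[:3,:3]@np.linalg.inv(K)@np.array([u,v,1.]);o=T[:3,3];return o+r*(z-o[2])/r[2]
def cloud(d,K,T):
    v,u=np.mgrid[:d.shape[0],:d.shape[1]]
    P=np.stack([(u-K[0,2])/K[0,0]*d,(v-K[1,2])/K[1,1]*d,d],-1)
    return P@T[:3,:3].T+T[:3,3]
E
python3 - <<'E'
from h import *
for n in ['scene','side','wrist']:
    im,d,K,T=grab(n,n+'0'); print(n,T.round(3).tolist(),K[0,0])
s=status.observe();print(s)
print(rot(s['eef_rot']).round(3))
E
```

```text
scene [[0.093, 0.848, -0.521, 1.199], [0.996, -0.082, 0.045, -0.046], [-0.004, -0.523, -0.852, 1.062], [0.0, 0.0, 0.0, 1.0]] 493.1854029535548
side [[0.965, -0.192, 0.178, 0.415], [-0.261, -0.725, 0.637, -0.7], [0.007, -0.661, -0.75, 0.91], [0.0, 0.0, 0.0, 1.0]] 518.8748254215801
wrist [[1.0, 0.0, -0.001, 0.524], [-0.0, -0.963, -0.269, 0.068], [-0.001, 0.269, -0.963, 0.373], [0.0, 0.0, 0.0, 1.0]] 316.1378466074356
{'clock': 0.15, 'q': array([-1.55279432e-01,  2.63381329e-01, -4.87535751e-02,  1.25940471e+00,
       -1.45651058e-05,  1.41548713e+00]), 'joint_vel': array([ 0.00103755, -0.00086876,  0.0025587 , -0.00157697, -0.00014223,
       -0.00114735]), 'tau': array([ 2.40502384e-03, -6.37823009e+01,  3.84648621e+01,  1.05481912e-02,
       -5.52052688e-05,  6.25772100e-05]), 'ee_pos': array([5.24806918e-01, 3.17087876e-05, 2.38965803e-01]), 'eef_rot': array([7.06846306e-01, 2.50348144e-05, 7.07367158e-01, 4.60825495e-05]), 'ft_force': array([ 0.58169071, -0.09652325,  0.22950568]), 'torque': array([-0.01968015,  0.02621738, -0.07840763]), 'opening': 0.08533940026646075}
[[-0.001 -0.     1.   ]
 [ 0.     1.     0.   ]
 [-1.     0.    -0.001]]
```

View pics/scene0.png

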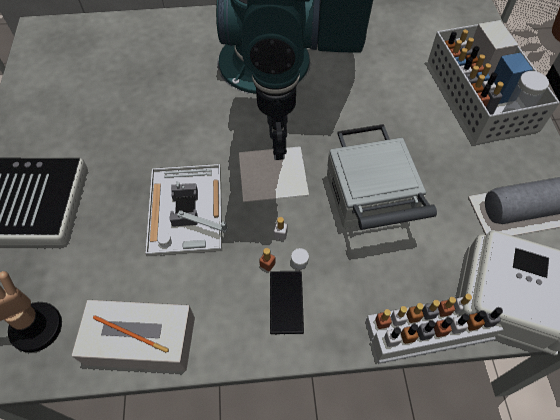

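View pics/side0.png

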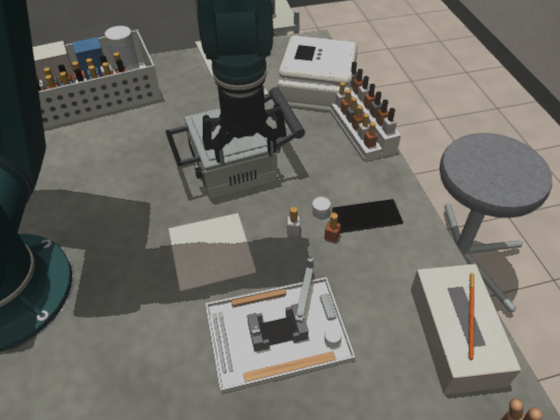

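View pics/wrist0.png

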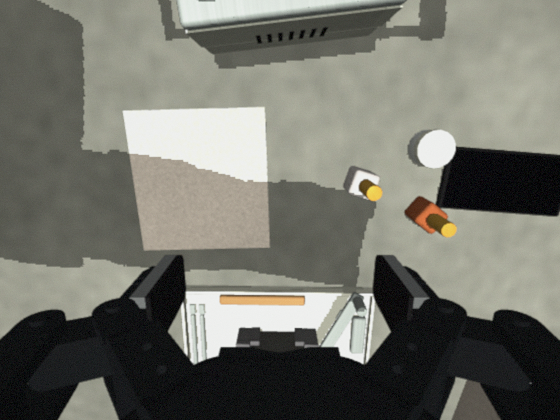

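```bash
python3 - <<'E'
from h import *
im,d,K,T=load('scene0'); P=cloud(d,K,T)
for n,(a,b,c,e) in {'ster':(320,115,450,260),'tray':(135,150,235,265)}.items():
    cv2.imwrite(f'pics/{n}_c.png',cv2.resize(im[b:e,a:c,::-1],None,fx=5,fy=5,interpolation=cv2.INTER_CUBIC)[:600,:800])
im,d2,K2,T2=load('side0')
cv2.imwrite('pics/trayside_c.png',cv2.resize(im[255:390,200:360,::-1],None,fx=5,fy=5,interpolation=cv2.INTER_CUBIC)[:600,:800])
# desk height check
print(P[200,100],P[20,100],P[240,20], P[120,180],P[260,230])
for uv in [(370,130),(378,165),(340,155),(415,160),(400,217)]: print(uv,P[uv[1],uv[0]].round(4))
E
```

```text
[ 0.47266675 -0.45734369  0.00196749] [-2.50031986e-01 -5.30545855e-01  1.40942420e-04] [ 0.59090115 -0.62201243  0.03442734] [ 0.2204348  -0.25763533  0.0027876 ] [ 0.67281456 -0.13199168 -0.00144536]
(370, 130) [0.3951 0.2423 0.1051]
(378, 165) [0.5156 0.2372 0.1188]
(340, 155) [0.479  0.1513 0.1211]
(415, 160) [ 0.4212  0.376  -0.0021]
(400, 217) [0.6742 0.2515 0.1397]
```

```bash
ls pics
```

```text
scene0.npz
scene0.png
side0.npz
side0.png
ster_c.png
tray_c.png
trayside_c.png
wrist0.npz
wrist0.png
```

View pics/ster_c.png

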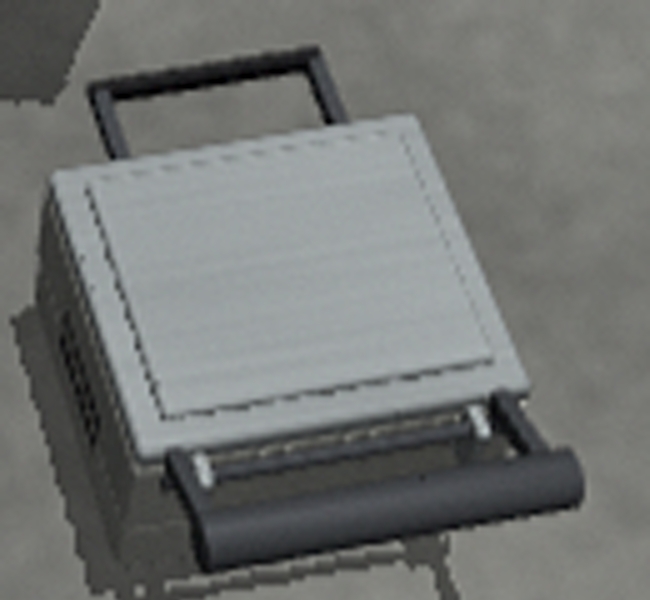

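View pics/tray_c.png

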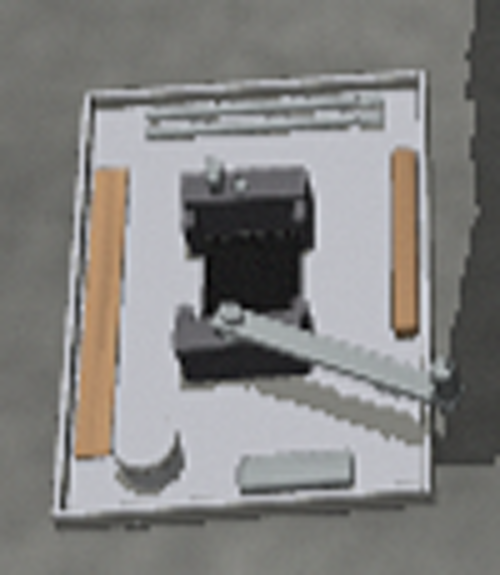

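View pics/trayside_c.png

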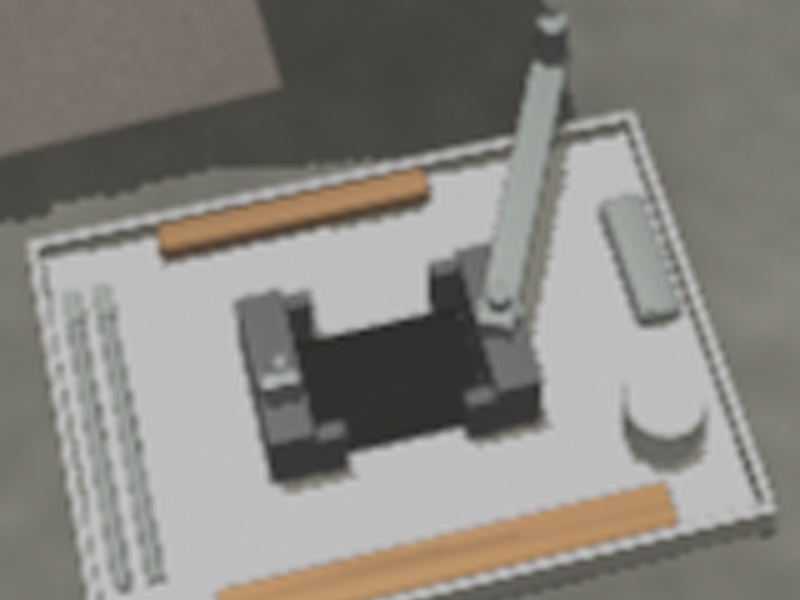

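```bash
python3 - <<'E'
from h import *
im,d,K,T=load('scene0'); P=cloud(d,K,T)
f=lambda x,y,z,ox=320,oy=115: ray(K,T,ox+x/5,oy+y/5,z).round(4)
print('handle',f(100,92,.106),f(318,55,.106))
print('lid',[f(*p,.112) for p in [(50,175),(415,115),(530,390),(140,455)]])
m=(P[...,2]>.095)&(P[...,2]<.125)&(P[...,1]>.1)&(P[...,1]<.36)&(P[...,0]>.43)&(P[...,0]<.62)
p=P[m]; print(m.sum(),np.percentile(p[:,2],[5,50,95])); r=cv2.minAreaRect(p[:,:2].astype(np.float32)*1000);print('lid rect',r)
m=(P[...,2]>.085)&(P[...,2]<.125)&(P[...,1]>.1)&(P[...,1]<.36)&(P[...,0]>.34)&(P[...,0]<.43)
p=P[m]; print(m.sum(),np.percentile(p[:,2],[5,50,95]),p.mean(0));print(cv2.minAreaRect(p[:,:2].astype(np.float32)*1000))
g=lambda x,y,z: f(x,y,z,135,150)
print('tray corners rim',[g(*p,.016) for p in [(88,95),(425,73),(433,495),(55,517)]])
print('pivot',g(230,315,.05),'knobtop',g(443,370,.074))
K2,T2=load('side0')[2:]
s=lambda x,y,z: ray(K2,T2,200+x/5,255+y/5,z).round(4)
print('side: pivot',s(500,305,.05),'knobtop',s(552,20,.074),'rim',s(32,243,.016),s(632,113,.016),s(772,510,.016))
print('bottle a,b,pots scene',ray(K,T,281,219,.074),ray(K,T,267,251,.074),ray(K,T,300,256,.03))
print('bottle side',ray(K2,T2,294,210,.074),ray(K2,T2,334,216,.074),ray(K2,T2,321,204,.03))
E
```

```text
handle [0.3996 0.1649 0.106 ] [0.3862 0.2788 0.106 ]
lid [array([0.4545, 0.1312, 0.112 ]), array([0.4344, 0.3169, 0.112 ]), array([0.6007, 0.334 , 0.112 ]), array([0.6185, 0.1491, 0.112 ])]
5088 [0.10377838 0.11761707 0.12165367]
lid rect ((525.4463500976562, 232.01235961914062), (189.66078186035156, 202.82467651367188), 0.5527867674827576)
308 [0.10328727 0.11017369 0.11416972] [0.40070029 0.22183059 0.10966434]
((406.2300720214844, 220.2784881591797), (46.321372985839844, 122.66313934326172), 0.653535783290863)
tray corners rim [array([ 0.3972, -0.3239,  0.016 ]), array([ 0.3998, -0.147 ,  0.016 ]), array([ 0.6506, -0.1495,  0.016 ]), array([ 0.6452, -0.328 ,  0.016 ])]
pivot [ 0.5619 -0.2407  0.05  ] knobtop [ 0.6165 -0.1374  0.074 ]
side: pivot [ 0.565  -0.2396  0.05  ] knobtop [ 0.615  -0.1367  0.074 ] rim [ 0.4006 -0.1477  0.016 ] [ 0.6472 -0.1506  0.016 ] [ 0.6439 -0.3279  0.016 ]
bottle a,b,pots scene [ 0.61576407 -0.0039262   0.074     ] [ 0.695682   -0.04259438  0.074     ] [0.69355189 0.03299286 0.03      ]
bottle side [ 0.61778657 -0.00549749  0.074     ] [ 0.69494017 -0.04324466  0.074     ] [0.69240066 0.03272616 0.03      ]
```

Request:
drive_tool --plan "1 0 30 -20 0; 1 0 60 -35 -0.03; 1 0 90 -55 -0.06; 1 0 120 -70 -0.09; 1 0 150 -90 -0.109; 1 0 180 -110 -0.109; 1 0 205 -122 -0.109; 1 0 220 -128 -0.109; 1 0 220 -128 -0.109; 1 0 220 -128 -0.109" --newtons 30

```text
clock: 0.98
ee_pos: [0.3964, 0.2205, 0.239]
eef_rot: [0.706, -0.039, 0.706, 0.039]
ft_force: [0.3, 0.0, -0.3]
opening: 0.0853
```

```bash
python3 - <<'E'
from h import *
s=status.observe();print(s['ee_pos'],rot(s['eef_rot']).round(3).tolist(),s['ft_force'],s['q'])
grab('wrist','wrist1')
E
```

```text
[0.39641325 0.2205285  0.23899455] [[-0.001, -0.111, 0.994], [-0.0, 0.994, 0.111], [-1.0, 0.0, -0.001]] [ 0.26133915  0.00485815 -0.32758794] [ 3.27557021e-01  1.41594403e-01 -2.09346240e-01  1.22074751e+00
  2.33744845e-04  1.78745816e+00]
```

View pics/wrist1.png

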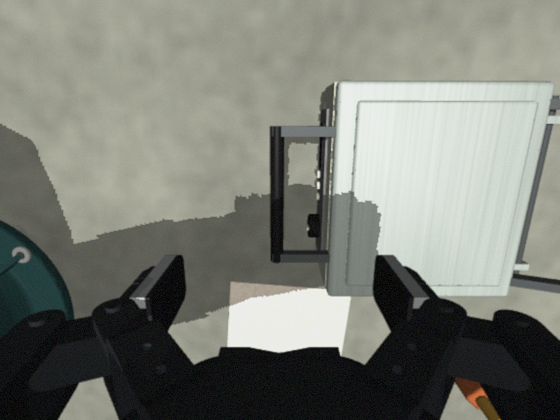

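```bash
python3 - <<'E'
from h import *
im,d,K,T=load('wrist1'); P=cloud(d,K,T)
a=ray(K,T,277.5,132,.108);b=ray(K,T,276.5,257,.108);print('bar',a,b,(a+b)/2,'yaw',np.arctan2(-(b-a)[0],(b-a)[1]))
c=[ray(K,T,*p,.113) for p in [(337,84),(552,84),(511,296),(327,294)]];print(np.round(c,4),np.mean(c,0))
print(P[110:260:25,277].round(3))
TT=np.array(get_calibration('wrist')['T_tool_cam']);print(TT.round(3))
E
```

```text
bar [0.38822863 0.27620873 0.108     ] [0.39950474 0.16550183 0.108     ] [0.39386668 0.22085528 0.108     ] yaw -3.0400871973402275
[[0.4299 0.3174 0.113 ]
 [0.5947 0.3358 0.113 ]
 [0.6199 0.1528 0.113 ]
 [0.4499 0.1359 0.113 ]] [0.52360574 0.23548384 0.113     ]
[[0.385 0.295 0.   ]
 [0.388 0.274 0.11 ]
 [0.39  0.254 0.111]
 [0.393 0.233 0.11 ]
 [0.395 0.211 0.111]
 [0.397 0.188 0.112]]
[[-0.    -0.269  0.963 -0.134]
 [ 0.    -0.963 -0.269  0.068]
 [ 1.     0.     0.    -0.001]
 [ 0.     0.     0.     1.   ]]
```

Request:
drive_tool --plan "-0.25 0 0 -3 0.006; -0.25 0 0 -3 0.006; -0.25 20 0 -3 0.006; -0.25 40 0 -3 0.006; -0.25 60 0 -3 0.006; -0.25 80 0 -3 0.006; -0.25 95 0 -3 0.006; -0.25 110 0 -3 0.006; -0.25 120 0 -3 0.006; -0.25 130 0 -3 0.006; -0.25 138 0 -3 0.006; -0.25 144 0 -3 0.006; -0.25 145 0 -3 0.006; -0.25 145 0 -3 0.006" --newtons 20

```text
clock: 2.2
ee_pos: [0.3937, 0.2194, 0.0939]
eef_rot: [0.706, -0.037, 0.707, 0.036]
ft_force: [1.2, 0.1, 0.3]
opening: 0.0316
```

```bash
python3 - <<'E'
from h import *
grab('wrist','wrist2')
E
```

```text
(no output)
```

View pics/wrist2.png

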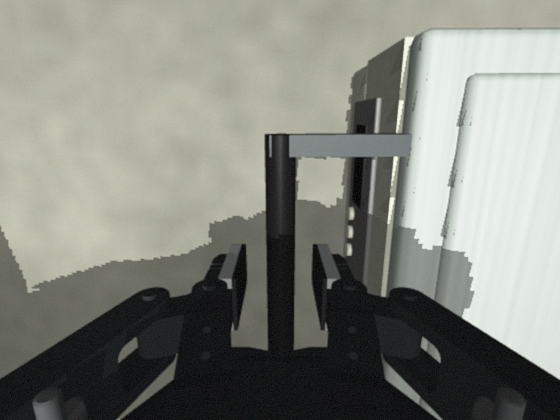

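Request:
drive_tool --plan "-1 0 0 0 0; -1 0 0 0 0; -1 0 0 0 0; -1 0 0 0 0; -1 0 0 0 0; -1 0 0 0 0" --newtons 25

```text
clock: 2.75
ee_pos: [0.3943, 0.2196, 0.0947]
eef_rot: [0.706, -0.037, 0.706, 0.037]
ft_force: [-0.3, -0.2, 6.3]
opening: 0.0108
```

```bash
python3 -c "
import numpy as np
p=.0265
for a in np.arange(0,1.75,.08): print(round(a,2),(-226*(np.sin(a+p)-np.sin(p))).round(),(226*(np.cos(p)-np.cos(a+p))).round())"
```

```text
0.0 -0.0 0.0
0.08 -18.0 1.0
0.16 -36.0 4.0
0.24 -54.0 8.0
0.32 -71.0 13.0
0.4 -88.0 20.0
0.48 -104.0 28.0
0.56 -119.0 38.0
0.64 -134.0 48.0
0.72 -147.0 60.0
0.8 -160.0 73.0
0.88 -172.0 87.0
0.96 -183.0 101.0
1.04 -192.0 117.0
1.12 -200.0 133.0
1.2 -207.0 150.0
1.28 -212.0 167.0
1.36 -216.0 185.0
1.44 -219.0 202.0
1.52 -220.0 220.0
1.6 -220.0 239.0
1.68 -218.0 256.0
```

Request:
drive_tool --plan "-1 -9 0 0 0; -1 -18 0 1 0; -1 -36 0 4 0; -1 -54 0 8 0; -1 -71 0 13 0; -1 -88 0 20 0; -1 -104 0 28 0; -1 -119 0 38 0; -1 -134 0 48 0; -1 -147 0 60 0; -1 -160 0 73 0; -1 -160 0 73 0" --newtons 25

```text
clock: 3.75
ee_pos: [0.466, 0.2273, 0.2574]
eef_rot: [0.706, -0.036, 0.707, 0.037]
ft_force: [-26.2, -2.3, 27.7]
opening: 0.0106
```

```bash
python3 - <<'E'
from h import *
im=grab('wrist','wrist3')[0];im2=grab('side','side3')[0]
cv2.imwrite('pics/c3.png',np.hstack([cv2.resize(im,(400,300)),cv2.resize(im2,(400,300))])[:,:,::-1])
E
```

```text
(no output)
```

View pics/c3.png

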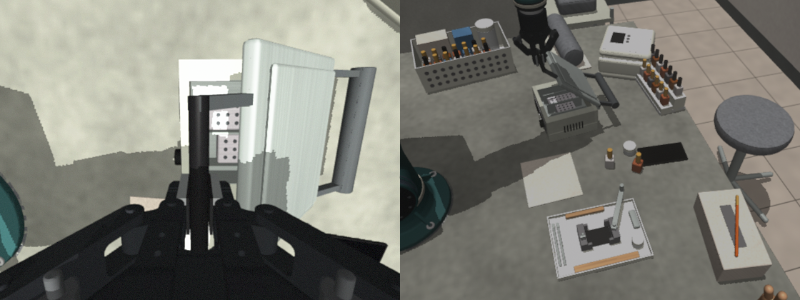

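Request:
drive_tool --plan "-1 -2 0 -2 0; -1 -8 0 5 0; -1 -14 0 12 0; -1 -26 0 27 0; -1 -35 0 43 0; -1 -43 0 59 0; -1 -50 0 76 0; -1 -55 0 93 0; -1 -59 0 111 0; -1 -62 0 129 0; -1 -63 0 147 0; -1 -63 0 156 0; -1 -63 0 156 0" --newtons 20

```text
clock: 4.93
ee_pos: [0.6219, 0.2439, 0.3189]
eef_rot: [0.706, -0.036, 0.706, 0.037]
ft_force: [0.4, 2.3, 4.9]
opening: 0.011
```

```bash
python3 - <<'E'
from h import *
im=grab('wrist','wrist4')[0];im2=grab('side','side4')[0]
cv2.imwrite('pics/c4.png',np.hstack([cv2.resize(im,(400,300)),cv2.resize(im2,(400,300))])[:,:,::-1])
E
```

```text
(no output)
```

View pics/c4.png

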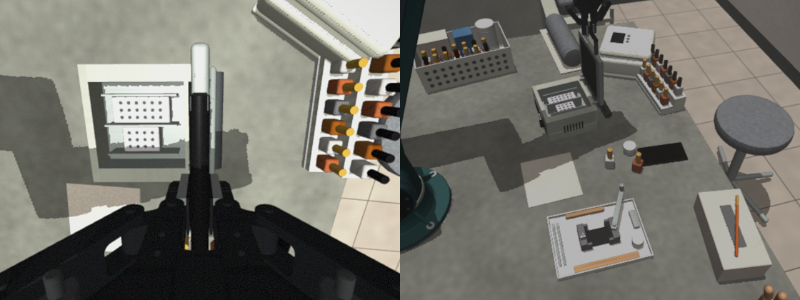

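Request:
drive_tool --plan "-0.3 0 0 2 0; -0.3 0 0 4 0; -0.3 0 0 5 0; -0.3 -15 0 5 0; -0.3 -30 0 5 0; -0.3 -45 0 0 0; -0.3 -60 0 -5 0; -0.3 -60 0 -30 0; -0.3 -60 0 -60 0; -0.3 -60 0 -90 0; -0.3 -60 0 -120 0; -0.3 -60 0 -120 0"

```text
clock: 6.03
ee_pos: [0.4965, 0.2307, 0.3804]
eef_rot: [0.706, -0.037, 0.707, 0.038]
ft_force: [-0.4, 0.9, 0.5]
opening: 0.0299
```

```bash
python3 - <<'E'
from h import *
im=grab('wrist','wrist5')[0];im2=grab('side','side5')[0]
print(status.observe()['ft_force'])
cv2.imwrite('pics/c5.png',np.hstack([cv2.resize(im,(400,300)),cv2.resize(im2,(400,300))])[:,:,::-1])
E
```

```text
[-0.42060594  0.68290774  0.05921543]
```

View pics/c5.png

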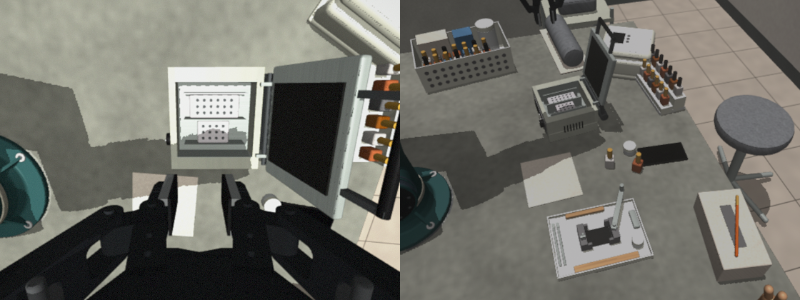

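View pics/wrist5.png

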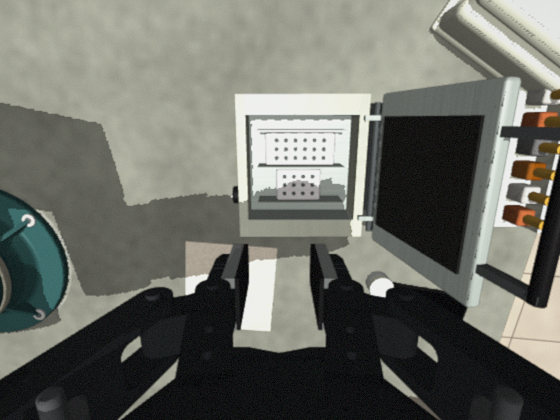

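```bash
python3 - <<'E'
from h import *
im,d,K,T=load('wrist5'); 
cv2.imwrite('pics/w5c.png',cv2.resize(im[85:245,225:375,::-1],None,fx=4.5,fy=3.7,interpolation=cv2.INTER_CUBIC))
P=cloud(d,K,T)
m=(abs(P[...,2]-.079)<.012)&(P[...,1]>.16)&(P[...,1]<.31)&(P[...,0]>.45)&(P[...,0]<.61)
print(P[185,300],P[148,300],P[165,300])
E
```

```text
[0.52726921 0.21034077 0.07962741] [0.52135332 0.26083043 0.07441111] [0.52493109 0.23635033 0.06570896]
```

View pics/w5c.png

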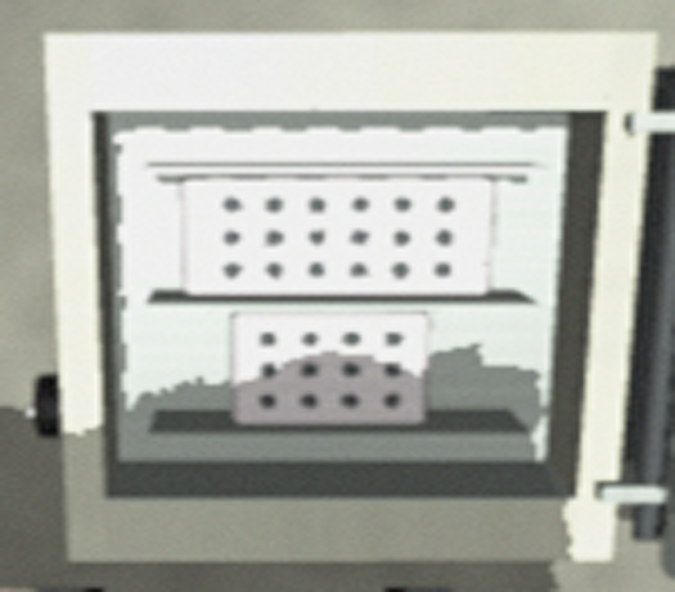

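```bash
python3 - <<'E'
from h import *
im,d,K,T=load('wrist5'); s=status.observe(); p=s['ee_pos'];Rm=rot(s['eef_rot'])
f=lambda x,y,z: ray(K,T,225+(x+.5)/4.5-.5,85+(y+.5)/3.7-.5,z)
c=np.array([f(*q,.079) for q in [(232,313),(427,313),(430,424),(236,424)]]);m=c.mean(0)
print(c.round(4),m,np.linalg.norm(c[1]-c[0]),np.linalg.norm(c[2]-c[3]),np.linalg.norm(c[3]-c[0]))
e=(c[1]-c[0])+(c[2]-c[3]);print('yaw',np.arctan2(e[1],e[0]),'tool yaw',np.arctan2(Rm[1,2],Rm[0,2]))
print('centre of steriliser', np.mean([f(*q,.097) for q in [(45,33),(655,33),(612,560),(70,560)]],0))
print('tool shift xy (y,z)',Rm.T@(m-p)*1000)
E
```

```text
[[0.4917 0.2289 0.079 ]
 [0.5515 0.2352 0.079 ]
 [0.5584 0.1927 0.079 ]
 [0.4974 0.1863 0.079 ]] [0.52474383 0.21077067 0.079     ] 0.060077320317450104 0.0613352212718195 0.04296631510986775
yaw 0.10555566409268087 tool yaw 0.10462513045898895
centre of steriliser [0.52481601 0.23546173 0.097     ]
tool shift xy (y,z) [300.79937923 -23.24075579  22.15449891]
```

Request:
drive_tool --plan "1 0 -12 11 0; 1 25 -23 22 0; 1 50 -23 22 0; 1 80 -23 22 0; 1 110 -23 22 0; 1 140 -23 22 0; 1 165 -23 22 0; 1 190 -23 22 0; 1 210 -23 22 0; 1 220 -23 22 0; 1 220 -23 22 0; 1 220 -23 22 0"

```text
clock: 7.13
ee_pos: [0.5257, 0.2104, 0.1593]
eef_rot: [0.706, -0.036, 0.707, 0.037]
ft_force: [0.3, -0.9, -0.1]
opening: 0.0851
```

```bash
python3 - <<'E'
from h import *
im=grab('wrist','wrist6')[0]
print(status.observe()['ft_force'])
E
```

```text
[ 0.33572734 -0.45094335  0.92682938]
```

View pics/wrist6.png

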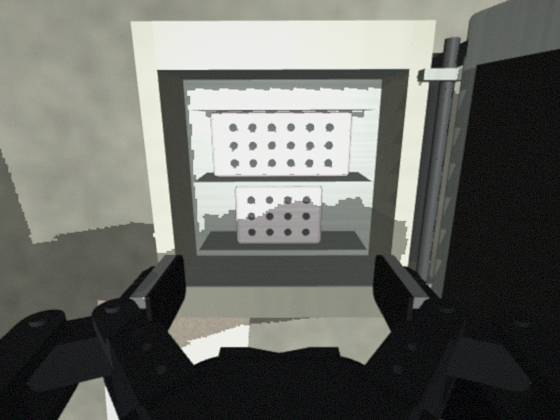

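```bash
python3 - <<'E'
from h import *
im,d,K,T=load('wrist6'); s=status.observe(); p=s['ee_pos'];Rm=rot(s['eef_rot'])
c=np.array([ray(K,T,*q,.079) for q in [(235.5,185.5),(321.5,185.5),(322.5,244),(236,244)]]);m=c.mean(0)
print(m,np.linalg.norm(c[1]-c[0]),np.linalg.norm(c[3]-c[0]),Rm.T@(m-p)*1000)
E
```

```text
[0.52473749 0.21108833 0.079     ] 0.05955367767814788 0.04356094971504519 [81.02744786  0.44174767 -0.98597722]
```

Request:
drive_tool --plan "1 15 0 -1 0; 1 30 0 -1 0; 1 45 0 -1 0; 1 60 0 -1 0; 1 72 0 -1 0; 1 84 0 -1 0; 1 94 0 -1 0; 1 100 0 -1 0; 1 103 0 -1 0; 1 103 0 -1 0"

```text
clock: 8.02
ee_pos: [0.525, 0.2107, 0.0569]
eef_rot: [0.706, -0.036, 0.706, 0.037]
ft_force: [0.1, 0.5, 0.5]
opening: 0.0853
```

Request:
drive_tool --plan "-1 0 0 0 0; -1 0 0 0 0; -1 0 0 0 0; -1 0 0 0 0; -1 0 0 0 0; -1 0 0 0 0; -1 0 0 0 0" --newtons 40

```text
clock: 8.6
ee_pos: [0.5254, 0.2107, 0.0577]
eef_rot: [0.706, -0.036, 0.706, 0.037]
ft_force: [-1.1, -0.5, 6.4]
opening: 0.0612
```

```bash
python3 - <<'E'
from h import *
im=grab('wrist','wrist7')[0]
E
```

```text
(no output)
```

View pics/wrist7.png

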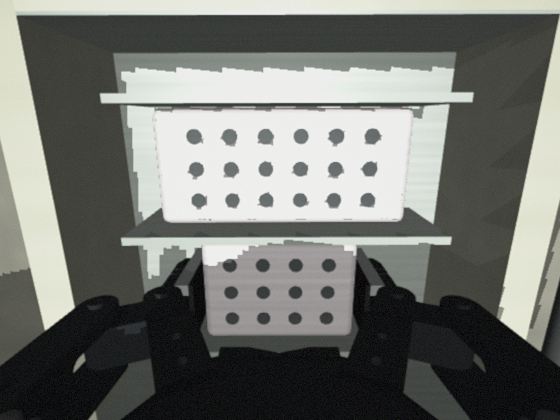

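Request:
drive_tool --plan "-1 -5 0 0 0; -1 -12 0 0 0; -1 -22 0 0 0; -1 -35 0 0 0; -1 -50 0 0 0; -1 -65 0 0 0; -1 -80 0 0 0; -1 -95 0 0 0; -1 -105 0 0 0; -1 -110 0 0 0; -1 -110 0 0 0"

```text
clock: 9.57
ee_pos: [0.5258, 0.2107, 0.1689]
eef_rot: [0.707, -0.036, 0.705, 0.038]
ft_force: [0.3, -0.4, -1.4]
opening: 0.0612
```

```bash
python3 - <<'E'
from h import *
im=grab('wrist','wrist8')[0]
print(status.observe()['ft_force'])
_,_,K,T=load('wrist0')
c=np.array([ray(K,T,*q,.002) for q in [(123,110),(265,107),(270,248),(143,250)]]);print(c.round(3),c.mean(0))
_,_,K,T=load('side0')
c=np.array([ray(K,T,*q,.002) for q in [(168,231),(240,214),(255,267),(179,287)]]);print(c.round(3),c.mean(0))
E
```

```text
[ 0.31654479 -0.16511402 -2.4753116 ]
[[ 0.349  0.076  0.002]
 [ 0.508  0.079  0.002]
 [ 0.513 -0.092  0.002]
 [ 0.351 -0.095  0.002]] [ 0.43017403 -0.00805111  0.002     ]
[[ 0.347  0.067  0.002]
 [ 0.512  0.074  0.002]
 [ 0.513 -0.078  0.002]
 [ 0.352 -0.086  0.002]] [ 0.43125043 -0.00578373  0.002     ]
```

View pics/wrist8.png

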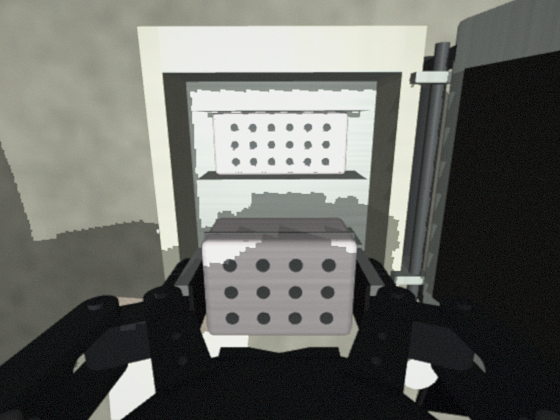

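Request:
drive_tool --plan "-1 0 -10 -5 0.02; -1 0 -30 -15 0.04; -1 0 -55 -30 0.06; -1 0 -80 -45 0.08; -1 0 -105 -60 0.1; -1 0 -130 -75 0.115; -1 0 -155 -90 0.115; -1 10 -180 -105 0.115; -1 25 -198 -115 0.115; -1 45 -205 -118 0.115; -1 65 -205 -118 0.115; -1 85 -205 -118 0.115; -1 102 -205 -118 0.115; -1 118 -205 -118 0.115; -1 130 -205 -118 0.115; -1 138 -205 -118 0.115; -1 143 -205 -118 0.115; -1 146 -205 -118 0.115; -1 146 -205 -118 0.115"

```text
clock: 11.2
ee_pos: [0.4293, -0.0053, 0.0212]
eef_rot: [0.707, 0.005, 0.707, -0.003]
ft_force: [-0.1, 0.1, -1.7]
opening: 0.0616
```

```bash
python3 - <<'E'
from h import *
im=grab('wrist','wrist9')[0]
s=status.observe();Rm=rot(s['eef_rot']);print(s['q'],s['ft_force'],'yaw',np.arctan2(Rm[1,2],Rm[0,2]))
E
```

```text
[-0.20412185  0.29901864 -0.67363053  0.5973097   0.00220966  1.37771294] [-0.14428062  0.6130733  -2.12171705] yaw -0.011038793450002566
```

Lower gently to contact.

Request:
drive_tool --plan "-1 2 0 0 0; -1 4 0 0 0; -1 5 0 0 0; -1 6 0 0 0; -1 6.5 0 0 0; -1 6.5 0 0 0"

```text
clock: 11.75
ee_pos: [0.4295, -0.0054, 0.015]
eef_rot: [0.708, 0.005, 0.707, -0.003]
ft_force: [-1.6, -0.4, -1.8]
opening: 0.0615
```

```bash
python3 - <<'E'
from h import *
im=grab('side','side9')[0]
cv2.imwrite('pics/s9c.png',cv2.resize(im[190:310,140:300,::-1],None,fx=5,fy=5))
E
```

```text
(no output)
```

View pics/s9c.png

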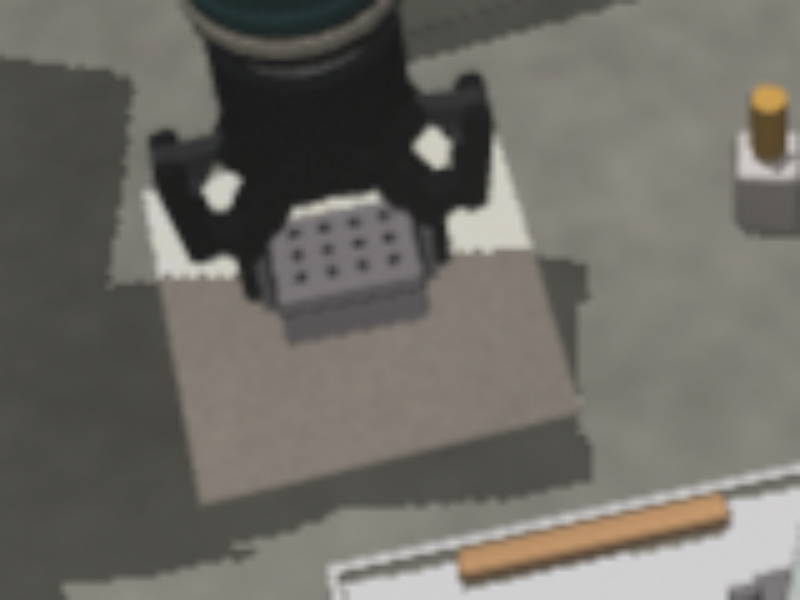

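Request:
drive_tool --plan "-1 0.5 0 0 0; -1 1 0 0 0; -1 1.5 0 0 0; -1 1.5 0 0 0"

```text
clock: 12.13
ee_pos: [0.4297, -0.0054, 0.0147]
eef_rot: [0.708, 0.004, 0.706, -0.003]
ft_force: [-8.8, 1.5, 33.1]
opening: 0.0616
```

Request:
drive_tool --plan "-1 -1 0 0 0; -1 -1.3 0 0 0; 1 -1.3 0 0 0; 1 -1.3 0 0 0; 1 -1.3 0 0 0; 1 -1.3 0 0 0; 1 -20 0 0 0; 1 -45 0 0 0; 1 -75 0 0 0; 1 -105 0 0 0; 1 -130 0 0 0; 1 -145 0 0 0; 1 -145 0 0 0; 1 -145 0 0 0"

```text
clock: 13.3
ee_pos: [0.4297, -0.0057, 0.1598]
eef_rot: [0.708, 0.004, 0.706, -0.003]
ft_force: [1.1, 0.4, -0.9]
opening: 0.0856
```

```bash
python3 - <<'E'
from h import *
im=grab('wrist','wrist10')[0]
s=status.observe();Rm=rot(s['eef_rot']);print(s['q'],s['ft_force'],'yaw',np.arctan2(Rm[1,2],Rm[0,2]))
E
```

```text
[-0.20464367  0.1437439  -0.43348551  0.99224535  0.00206705  1.37707756] [-0.09211287  0.20921451 -0.53946276] yaw -0.010925035543562996
```

View pics/wrist10.png

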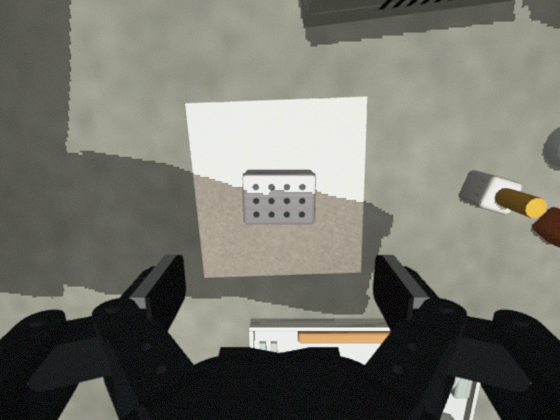

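Request:
drive_tool --plan "1 0 0 0 -0.12; 1 0 0 0 -0.24; 1 0 0 0 -0.36; 1 0 0 0 -0.48; 1 0 0 0 -0.6; 1 0 0 0 -0.72; 1 0 0 0 -0.84; 1 0 0 0 -0.96; 1 0 0 0 -1.08; 1 0 0 0 -1.2; 1 0 0 0 -1.32; 1 0 0 0 -1.44; 1 0 0 0 -1.54; 1 0 0 0 -1.571; 1 0 0 0 -1.571; 1 0 0 0 -1.571"

```text
clock: 14.68
ee_pos: [0.4286, -0.0054, 0.1581]
eef_rot: [0.504, -0.496, 0.503, 0.497]
ft_force: [0.3, -0.2, 0.2]
opening: 0.0853
```

```bash
python3 - <<'E'
from h import *
im=grab('wrist','wrist11')[0]
s=status.observe();Rm=rot(s['eef_rot']);print(s['q'],s['ft_force'],'yaw',np.arctan2(Rm[1,2],Rm[0,2]))
E
```

```text
[-0.20466411  0.14453239 -0.43459291  0.99162224  0.00207281 -0.19231212] [ 0.51196462  0.62172445 -0.75621896] yaw 1.5584448447743926
```

View pics/wrist11.png

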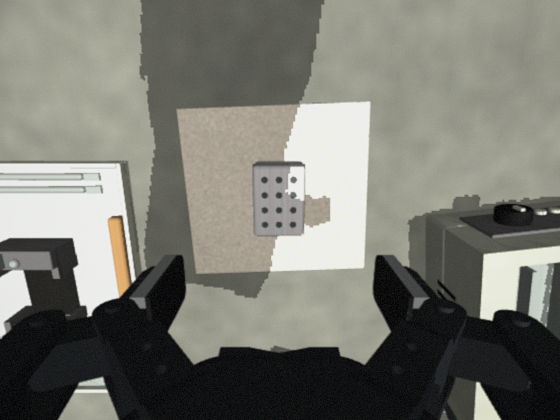

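```bash
python3 - <<'E'
from h import *
im,d,K,T=load('wrist11'); s=status.observe(); p=s['ee_pos'];Rm=rot(s['eef_rot'])
c=np.array([ray(K,T,*q,.036) for q in [(254,166.5),(304,167),(303.5,236),(253.5,236)]]);m=c.mean(0)
print(m,np.linalg.norm(c[1]-c[0]),np.linalg.norm(c[3]-c[0]),Rm.T@(m-p)*1000)
e=c[3]-c[0]+c[2]-c[1];print('yaw',np.arctan2(-e[1],-e[0]))
E
```

```text
[ 0.42902813 -0.00535761  0.036     ] 0.040703273387584706 0.060384856929488695 [ 1.22336678e+02 -1.99026958e-01 -1.19887776e-01]
yaw 3.122174329798719
```

Request:
drive_tool --plan "1 20 0 0 0; 1 45 0 0 0; 1 70 0 0 0; 1 92 0 0 0; 1 112 0 0 0; 1 126 0 0 0; 1 134 0 0 0; 1 139 0 0 0; 1 141 0 0 0; 1 141 0 0 0"

```text
clock: 15.57
ee_pos: [0.4289, -0.0052, 0.0174]
eef_rot: [0.504, -0.496, 0.503, 0.497]
ft_force: [0.7, -0.2, -0.1]
opening: 0.0853
```

Request:
drive_tool --plan "-1 0 0 0 0; -1 0 0 0 0; -1 0 0 0 0; -1 0 0 0 0; -1 0 0 0 0; -1 0 0 0 0; -1 0 0 0 0; -1 0 0 0 0" --newtons 40

```text
clock: 16.23
ee_pos: [0.4293, -0.0053, 0.018]
eef_rot: [0.504, -0.497, 0.502, 0.497]
ft_force: [-2.8, 0.2, 8.6]
opening: 0.0435
```

Request:
drive_tool --plan "-1 -5 0 0 0; -1 -15 0 0 0; -1 -30 0 0 0; -1 -50 0 0 0; -1 -75 0 -5 0; -1 -100 -2 -20 0; -1 -125 -5 -40 0; -1 -145 -8 -62 0; -1 -150 -11 -87 0; -1 -150 -14 -112 0; -1 -150 -17 -137 0; -1 -150 -20 -162 0; -1 -150 -22 -187 0; -1 -150 -24 -210 0; -1 -150 -24 -225 0; -1 -150 -24 -233 0; -1 -150 -24 -233 0; -1 -150 -24 -233 0"

```text
clock: 17.73
ee_pos: [0.4498, -0.2382, 0.1676]
eef_rot: [0.504, -0.496, 0.502, 0.497]
ft_force: [0.1, 1.1, -0.9]
opening: 0.0433
```

```bash
python3 - <<'E'
from h import *
im=grab('wrist','wrist12')[0]
cv2.imwrite('pics/w12c.png',cv2.resize(im[60:270,130:400,::-1],None,fx=2.8,fy=2.8,interpolation=cv2.INTER_CUBIC))
s=status.observe();Rm=rot(s['eef_rot']);print(s['q'],s['ft_force'],'yaw',np.arctan2(Rm[1,2],Rm[0,2]))
E
```

```text
[-0.64803625  0.26941509 -0.23892289  1.0628589   0.00244626 -0.63564701] [-1.12729812  0.04531581 -1.58821512] yaw 1.5584078456109973
```

View pics/wrist12.png

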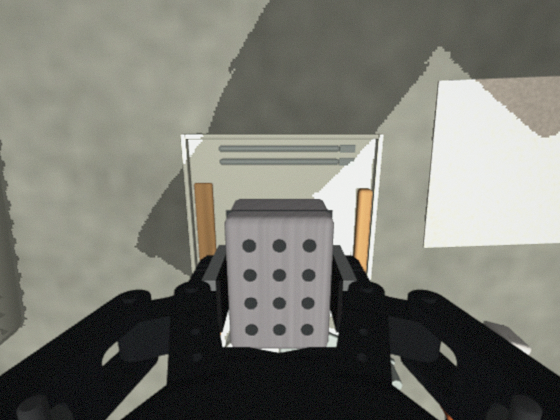

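View pics/w12c.png

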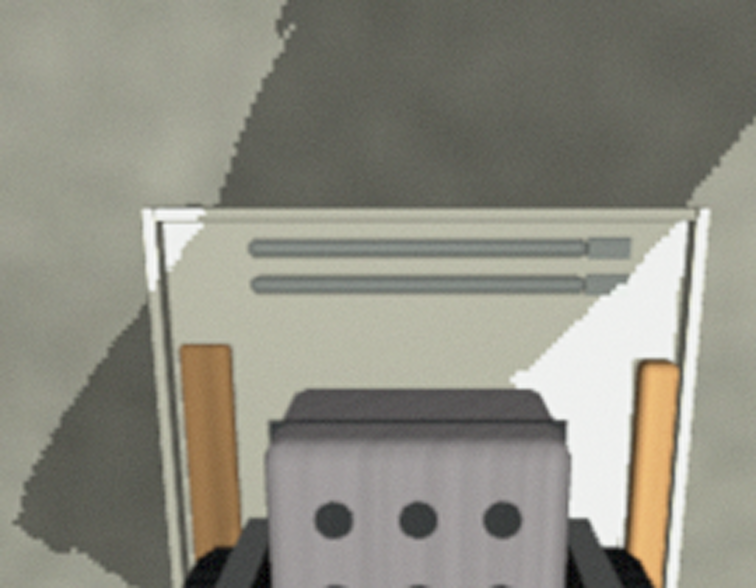

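Request:
drive_tool --plan "-1 0 -15 0 0; -1 0 -35 0 0; -1 0 -60 0 0; -1 0 -85 0 0; -1 0 -110 0 0; -1 0 -130 0 0; -1 0 -142 0 0; -1 0 -145 0 0; -1 0 -145 0 0; -1 0 -145 0 0"

```text
clock: 18.62
ee_pos: [0.5943, -0.2388, 0.1678]
eef_rot: [0.504, -0.497, 0.502, 0.498]
ft_force: [-0.3, 0.4, -1.1]
opening: 0.0431
```

```bash
python3 - <<'E'
from h import *
im=grab('wrist','wrist13')[0]
cv2.imwrite('pics/w13c.png',cv2.resize(im[60:270,130:400,::-1],None,fx=2.8,fy=2.8,interpolation=cv2.INTER_CUBIC))
s=status.observe();Rm=rot(s['eef_rot']);print(s['ee_pos'],s['ft_force'],'yaw',np.arctan2(Rm[1,2],Rm[0,2]))
E
```

```text
[ 0.59409551 -0.23910068  0.16801068] [ 0.19232804 -0.09073986 -1.86965588] yaw 1.5587284138329198
```

View pics/w13c.png

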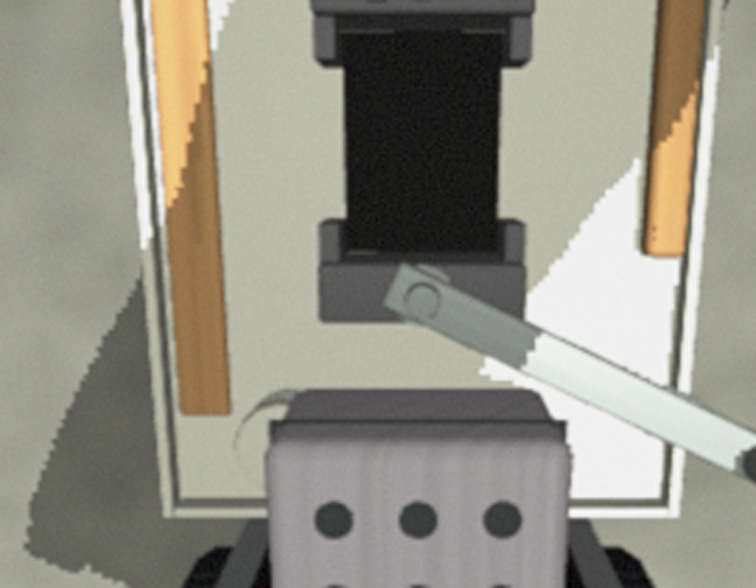

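```bash
python3 - <<'E'
from h import *
im=load('wrist13')[0]
c=im[50:185,230:335]; c=np.clip(c.astype(float)*2,0,255).astype(np.uint8)
cv2.imwrite('pics/w13d.png',cv2.resize(c[:,:,::-1],None,fx=4.4,fy=4.4,interpolation=cv2.INTER_CUBIC))
E
```

```text
(no output)
```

View pics/w13d.png

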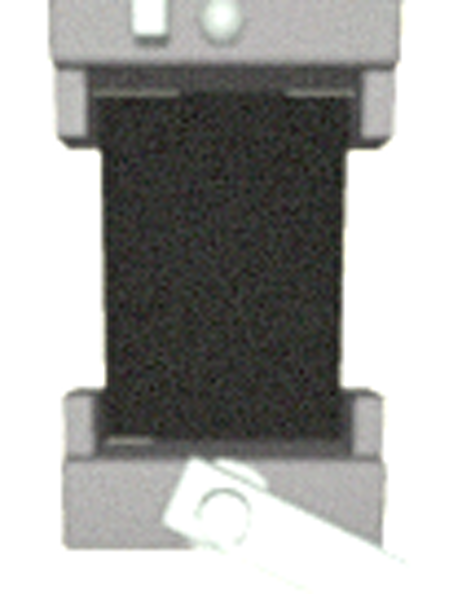

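```bash
python3 - <<'E'
from h import *
im,d,K,T=load('wrist13'); s=status.observe(); p=s['ee_pos'];Rm=rot(s['eef_rot'])
f=lambda x,y,z: ray(K,T,230+(x+.5)/4.4-.5,50+(y+.5)/4.4-.5,z)
A=np.array([f(*q,.040) for q in [(52,66),(399,66),(383,459),(65,459)]])
B=np.array([f(*q,.034) for q in [(57,135),(390,135),(382,392),(66,392)]])
C=np.array([f(*q,.034) for q in [(86,135),(362,135),(354,392),(97,392)]])
for c in (A,B,C):
    m=c.mean(0);e=c[3]-c[0]+c[2]-c[1]; w=c[1]-c[0]+c[2]-c[3]
    print(m.round(4),'dx',np.linalg.norm(e)/2,'w',np.linalg.norm(c[1]-c[0]),np.linalg.norm(c[2]-c[3]),'yaw',np.arctan2(e[1],e[0]),np.arctan2(-w[0],w[1]),Rm.T@(m-p)*1000)
print('pivot',f(225,517,.05))
# tray rim -y/+y edges from w13c
h=lambda x,y,z: ray(K,T,130+(x+.5)/2.8-.5,60+(y+.5)/2.8-.5,z)
a=h(146,250,.016);b=h(165,513,.016);c=h(718,50,.016);e=h(680,513,.016);print(a,b,c,e,np.arctan2(*(b-a)[[1,0]]),np.arctan2(*(e-c)[[1,0]]))
E
```

```text
[ 0.521  -0.2363  0.04  ] dx 0.06790404508339065 w 0.06035709498946748 0.059494205752390165 yaw -0.014067954044482377 -0.011557805458400506 [127.9581366   73.25448364   1.65575857]
[ 0.5203 -0.2364  0.034 ] dx 0.0454048443391325 w 0.05998848346392826 0.05970456236536959 yaw -0.008240343898699145 -0.01155518193093286 [133.95730062  73.90866851   1.50637761]
[ 0.5203 -0.2362  0.034 ] dx 0.04540595832727141 w 0.0497202505894121 0.0485573962306187 yaw -0.003985728683724776 -0.011553578332883712 [133.95772922  73.90874702   1.69093992]
pivot [ 0.56427726 -0.23673203  0.05      ]
[ 0.5521657  -0.32482755  0.016     ] [ 0.6423841  -0.32674789  0.016     ] [ 0.49458685 -0.14679044  0.016     ] [ 0.64460393 -0.148024    0.016     ] -0.021282222949898497 -0.008222608511751852
```

Request:
drive_tool --plan "-1 0 15 0 0; -1 0 35 1 0; -1 0 55 1.6 0; -1 0 68 1.6 0; -1 0 73 1.6 0; -1 10 73.5 1.6 0; -1 25 73.5 1.6 0; -1 42 73.5 1.6 0; -1 60 73.5 1.6 0; -1 75 73.5 1.6 0; -1 85 73.5 1.6 0; -1 91 73.5 1.6 0; -1 91 73.5 1.6 0; -1 91 73.5 1.6 0"

```text
clock: 19.83
ee_pos: [0.5209, -0.2365, 0.0774]
eef_rot: [0.504, -0.497, 0.502, 0.497]
ft_force: [0.7, 0.7, -2.0]
opening: 0.043
```

```bash
python3 - <<'E'
from h import *
a=grab('side','side14')[0];b=grab('scene','scene14')[0];w=grab('wrist','wrist14')[0]
o=np.hstack([cv2.resize(a[260:390,200:360],(400,325)),cv2.resize(b[150:265,130:260],(400,325))])
cv2.imwrite('pics/c14.png',o[:,:,::-1])
s=status.observe();print(s['ee_pos'],s['ft_force'])
E
```

```text
[ 0.52112207 -0.23663953  0.07777929] [ 0.76200229 -0.26054753 -1.14383087]
```

View pics/c14.png

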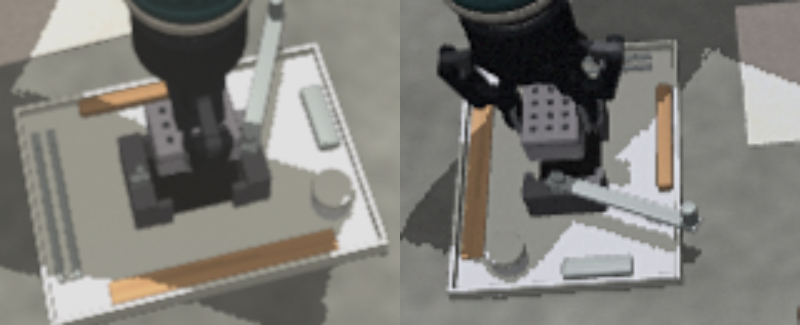

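View pics/wrist14.png

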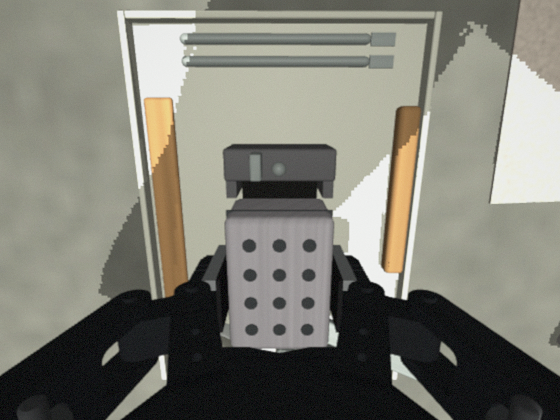

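Request:
drive_tool --plan "-1 8 0 0 0; -1 16 0 0 0; -1 24 0 0 0; -1 30 0 0 0; -1 36 0 0 0; -1 40 0 0 0; -1 44 0 0 0; -1 47 0 0 0; -1 50 0 0 0; -1 50 0 0 0"

```text
clock: 20.82
ee_pos: [0.5211, -0.2365, 0.0273]
eef_rot: [0.504, -0.497, 0.502, 0.497]
ft_force: [-1.5, 0.4, -2.1]
opening: 0.0432
```

Request:
drive_tool --plan "-1 2 0 0 0; -1 3 0 0 0; -1 4 0 0 0; -1 4.8 0 0 0; -1 4.8 0 0 0"

```text
clock: 21.23
ee_pos: [0.5211, -0.2365, 0.0225]
eef_rot: [0.504, -0.497, 0.502, 0.497]
ft_force: [0.5, 0.7, -1.6]
opening: 0.0431
```

Request:
drive_tool --plan "-1 0.5 0 0 0; -1 1 0 0 0; -1 1.2 0 0 0; -1 1.2 0 0 0"

```text
clock: 21.57
ee_pos: [0.5211, -0.2365, 0.022]
eef_rot: [0.504, -0.497, 0.502, 0.497]
ft_force: [-3.5, 2.8, 11.3]
opening: 0.0436
```

Request:
drive_tool --plan "-1 0.3 0 0 0; 0.4 0.3 0 0 0; 0.4 0 0 0 0; 0.4 0 0 0 0; 0.4 0 0 0 0; 0.4 -10 0 0 0; 0.4 -25 0 0 0; 0.4 -45 0 0 0; 0.4 -70 0 0 0; 0.4 -95 0 0 0; 0.4 -110 0 0 0; 0.4 -110 0 0 0"

```text
clock: 22.57
ee_pos: [0.5222, -0.2374, 0.1359]
eef_rot: [0.504, -0.499, 0.502, 0.495]
ft_force: [0.6, -0.9, -0.4]
opening: 0.0601
```

Request:
drive_tool --plan "0 0 0 0 0; 0 0 -20 0 0; 0 0 -40 0 0; 0 0 -60 0 0; 0 0 -72 0 0; 0 0 -75 0 0; 0 0 -75 0 0; 0 0 -75 0 0"

```text
clock: 23.23
ee_pos: [0.5964, -0.2381, 0.1358]
eef_rot: [0.504, -0.498, 0.502, 0.496]
ft_force: [0.1, -0.5, 0.4]
opening: 0.0423
```

```bash
python3 - <<'E'
from h import *
w=grab('wrist','wrist15')[0];a=grab('side','side15')[0]
cv2.imwrite('pics/s15.png',cv2.resize(a[255:390,200:360,::-1],None,fx=4.5,fy=4.4,interpolation=cv2.INTER_CUBIC))
s=status.observe();print(s['ee_pos'],s['ft_force'])
E
```

```text
[ 0.59632673 -0.23829894  0.13629763] [-1.14007819  0.0117902   0.31596746]
```

View pics/wrist15.png

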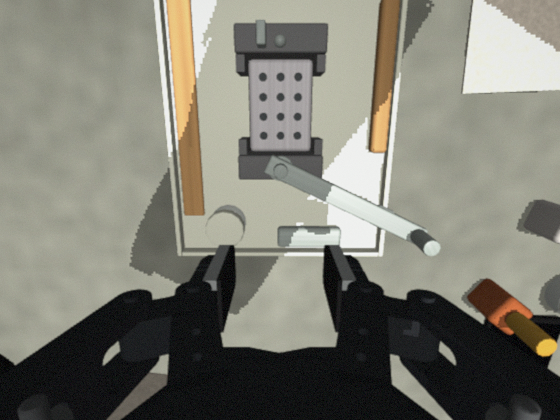

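View pics/s15.png

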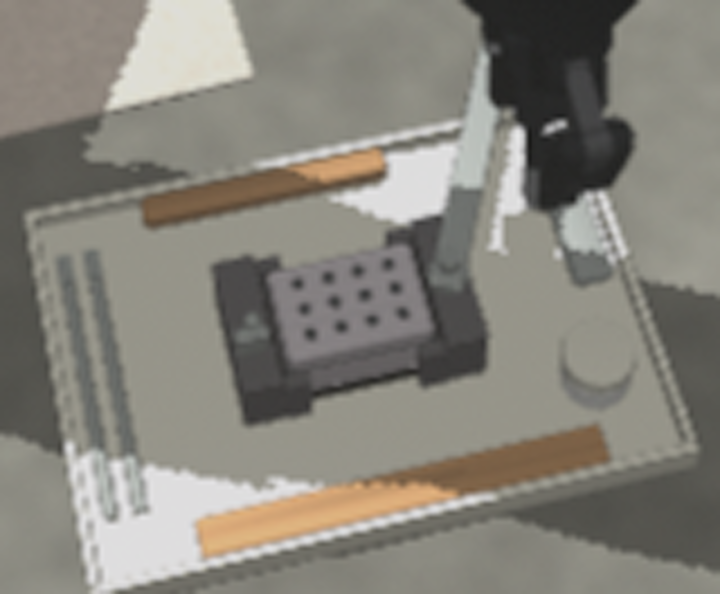

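```bash
python3 - <<'E'
from h import *
im,d,K,T=load('wrist15')
cv2.imwrite('pics/w15c.png',cv2.resize(im[130:270,220:460,::-1],None,fx=3.3,fy=3.3,interpolation=cv2.INTER_CUBIC))
b=cv2.resize(im[10:185,215:345],None,fx=3.4,fy=3.4,interpolation=cv2.INTER_CUBIC)
cv2.imwrite('pics/w15b.png',np.clip(b[:,:,::-1].astype(float)*1.6,0,255))
E
```

```text
[ WARN:0@0.374] global loadsave.cpp:1063 imwrite_ Unsupported depth image for selected encoder is fallbacked to CV_8U.
```

View pics/w15c.png

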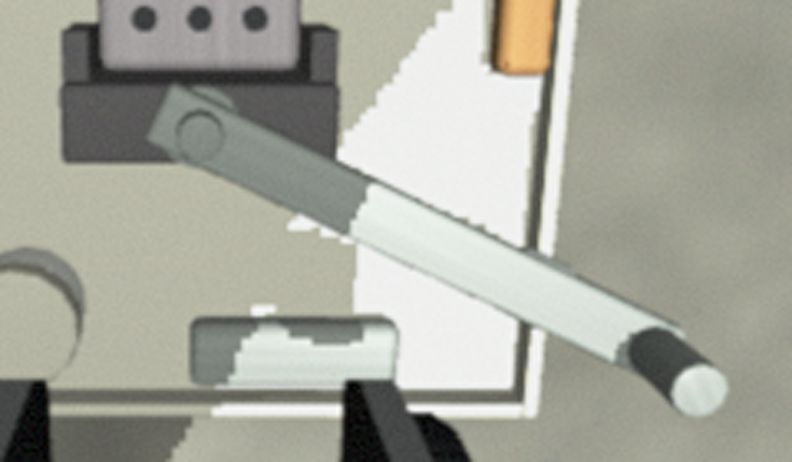

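View pics/w15b.png

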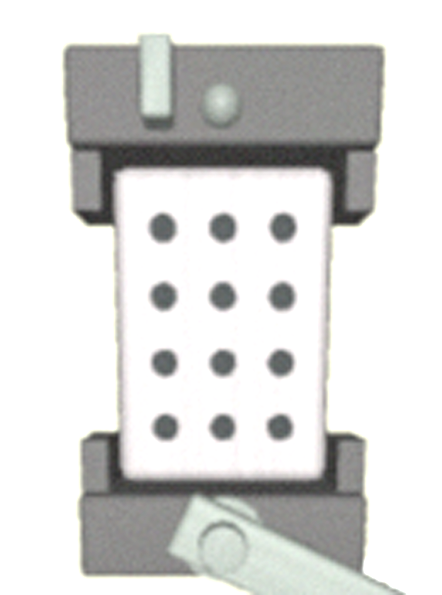

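```bash
python3 - <<'E'
from h import *
im,d,K,T=load('wrist15'); s=status.observe(); p=s['ee_pos'];Rm=rot(s['eef_rot'])
k=ray(K,T,431.3,248,.074);q=ray(K,T,280.7,170.1,.053);print(k,q,np.linalg.norm((k-q)[:2]),'yaw',np.arctan2(Rm[1,2],Rm[0,2]))
f=lambda x,y,z: ray(K,T,215+(x+.5)/3.4-.5,10+(y+.5)/3.4-.5,z)
A=np.array([f(*t,.040) for t in [(116,170),(329,172),(326,478),(122,478)]]);print(A.round(4),A.mean(0))
B=np.array([f(*t,.040) for t in [(68,145),(382,147),(360,494),(81,494)]]);print('pocket',B.mean(0))
a=np.pi-np.arctan2(*(k-q)[[1,0]])-.012;print('keeper',a, Rm.T@(k-p)*1000)
for t in np.arange(0,a+.01,.1)[::-1]: print(t.round(2),(113*(np.cos(t)-np.cos(a))).round(1),(113*(np.sin(t)-np.sin(a))).round(1))
E
```

```text
[ 0.61361776 -0.13645926  0.074     ] [ 0.56346565 -0.23657534  0.053     ] 0.11197528090515271 yaw 1.558502487151039
[[ 0.4911 -0.2571  0.04  ]
 [ 0.4919 -0.2153  0.04  ]
 [ 0.5515 -0.2149  0.04  ]
 [ 0.551  -0.2581  0.04  ]] [ 0.52137681 -0.23634795  0.04      ]
pocket [ 0.52081527 -0.23647017  0.04      ]
keeper 2.0231953628104575 [ 62.28809517 -15.67397339 102.10687737]
2.0 2.4 1.1
1.9 12.9 5.3
1.8 23.7 8.4
1.7 34.8 10.4
1.6 46.1 11.3
1.5 57.4 11.1
1.4 68.6 9.7
1.3 79.6 7.2
1.2 90.3 3.7
1.1 100.7 -0.9
1.0 110.4 -6.5
0.9 119.6 -13.1
0.8 128.1 -20.6
0.7 135.8 -28.8
0.6 142.7 -37.8
0.5 148.6 -47.5
0.4 153.5 -57.6
0.3 157.3 -68.2
0.2 160.1 -79.2
0.1 161.8 -90.4
0.0 162.4 -101.6
```

Request:
drive_tool --plan "0 0 -5 20 0; 0 0 -8 45 0; 0 0 -12 70 0; 0 0 -15.5 90 0; 0 0 -15.5 100 0; 0 5 -15.5 102 0; 0 20 -15.5 102 0; 0 35 -15.5 102 0; 0 50 -15.5 102 0; 0 62 -15.5 102 0; 0 69 -15.5 102 0; 0 71 -15.5 102 0; 0 71 -15.5 102 0"

```text
clock: 24.42
ee_pos: [0.6131, -0.1372, 0.065]
eef_rot: [0.504, -0.498, 0.502, 0.495]
ft_force: [0.6, 0.4, -0.0]
opening: 0.0424
```

```bash
python3 - <<'E'
from h import *
w=grab('wrist','wrist16')[0]
s=status.observe();print(s['ee_pos'],s['ft_force'])
E
```

```text
[ 0.61348878 -0.13710847  0.06562675] [-0.34432719 -0.81946196 -0.08272085]
```

View pics/wrist16.png

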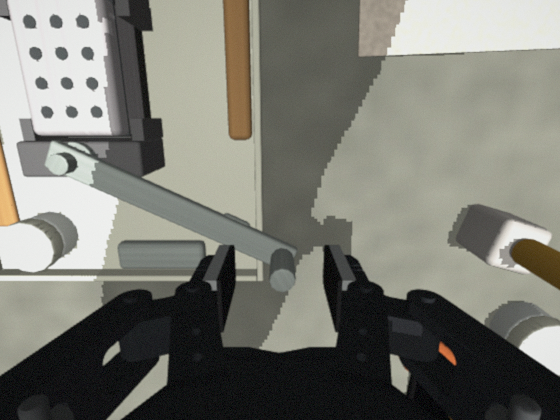

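Request:
drive_tool --plan "-1 0 0 0 0; -1 0 0 0 0; -1 0 0 0 0; -1 0 0 0 0; -1 0 0 0 0; -1 0 0 0 0" --newtons 20

```text
clock: 24.97
ee_pos: [0.6143, -0.1362, 0.0663]
eef_rot: [0.505, -0.499, 0.501, 0.495]
ft_force: [3.2, 7.6, 2.9]
opening: 0.0105
```

Request:
drive_tool --plan "-1 0 7 3 0; -1 0 13 5 0; -1 0 24 8.5 0; -1 0 35 10.5 0; -1 0 46 11.5 0; -1 0 57.5 11 0; -1 0 68.5 10 0; -1 0 79.5 7 0; -1 0 90 4 0; -1 0 100.5 -1 0; -1 0 110.5 -6.5 0; -1 0 119.5 -13 0; -1 0 128 -20.5 0; -1 0 136 -29 0; -1 0 143 -38 0; -1 0 148.5 -47.5 0; -1 0 148.5 -47.5 0"

```text
clock: 26.38
ee_pos: [0.462, -0.1815, 0.0651]
eef_rot: [0.505, -0.497, 0.502, 0.496]
ft_force: [-12.6, 7.6, 12.6]
opening: 0.0107
```

```bash
python3 - <<'E'
from h import *
w=grab('wrist','wrist17')[0]
s=status.observe();print(s['ee_pos'],s['ft_force'])
q=np.array([.5635,-.2366]);v=s['ee_pos'][:2]-q;print(np.linalg.norm(v),np.pi-np.arctan2(v[1],v[0])-.012)
E
```

```text
[ 0.46226483 -0.181042    0.06513138] [-12.83620509   7.41532129  12.59216585]
0.11547835921363714 0.48992252574818895
```

View pics/wrist17.png

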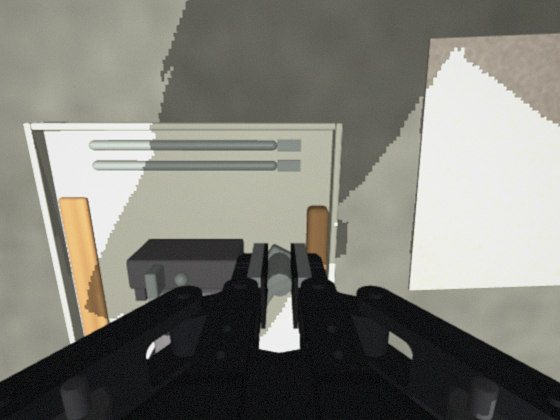

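Request:
drive_tool --plan "-1 -1 1 0 0; -1 -1 4 -4.5 0; -1 -1 6 -9 0; -1 -1 9.5 -19.5 0; -1 -1 12 -30.5 0; -1 -1 13.5 -37 0; -1 -1 13.5 -42 0; -1 -1 14 -48 0; -1 -1 14 -53 0; -1 -1 14 -54 0; -1 -1 14 -54 0"

```text
clock: 27.35
ee_pos: [0.4459, -0.2354, 0.0658]
eef_rot: [0.504, -0.496, 0.503, 0.497]
ft_force: [-8.4, -1.6, 2.0]
opening: 0.0109
```

```bash
python3 - <<'E'
from h import *
w=grab('wrist','wrist18')[0];a=grab('side','side18')[0]
s=status.observe();print(s['ee_pos'],s['ft_force'])
q=np.array([.5635,-.2366]);v=s['ee_pos'][:2]-q;print(np.linalg.norm(v),np.pi-np.arctan2(v[1],v[0])%(2*np.pi)-.012)
cv2.imwrite('pics/s18.png',cv2.resize(a[255:390,200:360,::-1],None,fx=4.5,fy=4.4,interpolation=cv2.INTER_CUBIC))
E
```

```text
[ 0.44595076 -0.23541008  0.06582527] [-9.02884564 -2.77224211  2.12419265]
0.11755525926537182 -0.0018776298233373796
```

View pics/s18.png

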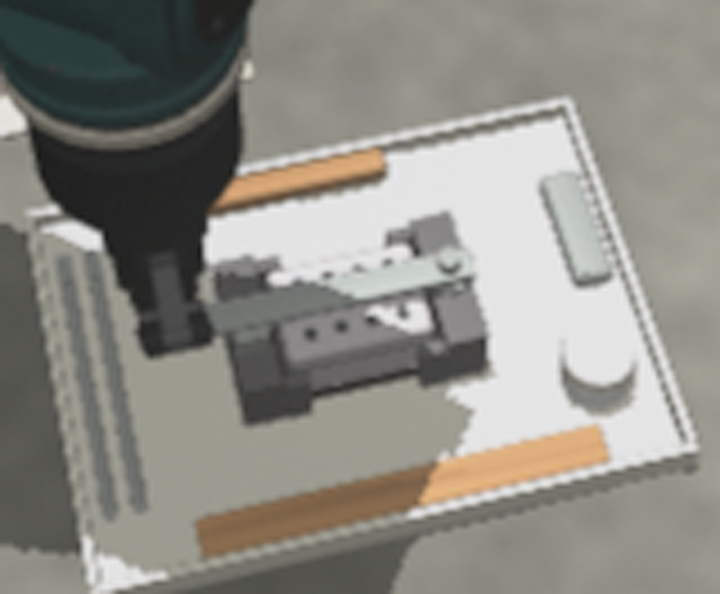

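Request:
drive_tool --plan "-1 0 0 -1 0; -1 0 0 -2 0; -1 0 0 -2.5 0; -1 0 0 -2.5 0"

```text
clock: 27.78
ee_pos: [0.4457, -0.2362, 0.0657]
eef_rot: [0.505, -0.496, 0.501, 0.498]
ft_force: [3.9, 15.4, 1.8]
opening: 0.0107
```

Request:
drive_tool --plan "-1 0 0 1 0; 0 0 0 1 0; 0 0 0 1 0; 0 0 0 1 0; 0 0 0 1 0; 0 -10 0 1 0; 0 -30 0 1 0; 0 -55 0 1 0; 0 -80 0 1 0; 0 -105 0 1 0; 0 -115 0 1 0; 0 -115 0 1 0; 0 -115 0 1 0"

```text
clock: 28.87
ee_pos: [0.4455, -0.2361, 0.1806]
eef_rot: [0.505, -0.496, 0.501, 0.497]
ft_force: [0.6, -0.4, -1.2]
opening: 0.0426
```

Request:
drive_tool --plan "0 0 -15 0 0; 0 0 -35 0 0; 0 0 -60 0 0; 0 0 -85 0 0; 0 0 -110 0 0; 0 0 -135 0 0; 0 0 -150 0 0; 0 0 -155 0 0; 0 0 -155 0 0; 0 0 -155 0 0"

```text
clock: 29.7
ee_pos: [0.5997, -0.2379, 0.1801]
eef_rot: [0.505, -0.495, 0.501, 0.498]
ft_force: [-0.2, -0.4, -0.7]
opening: 0.043
```

```bash
python3 - <<'E'
from h import *
im,d,K,T=grab('wrist','wrist19');a=grab('side','side19')[0];grab('scene','scene19')
s=status.observe();print(s['ee_pos'],s['ft_force'])
cv2.imwrite('pics/w19.png',cv2.resize(im[0:230,120:420,::-1],None,fx=2.6,fy=2.6,interpolation=cv2.INTER_CUBIC))
E
```

```text
[ 0.59958232 -0.23817016  0.18114216] [-0.1994081   0.11522363  0.40961102]
```

View pics/w19.png

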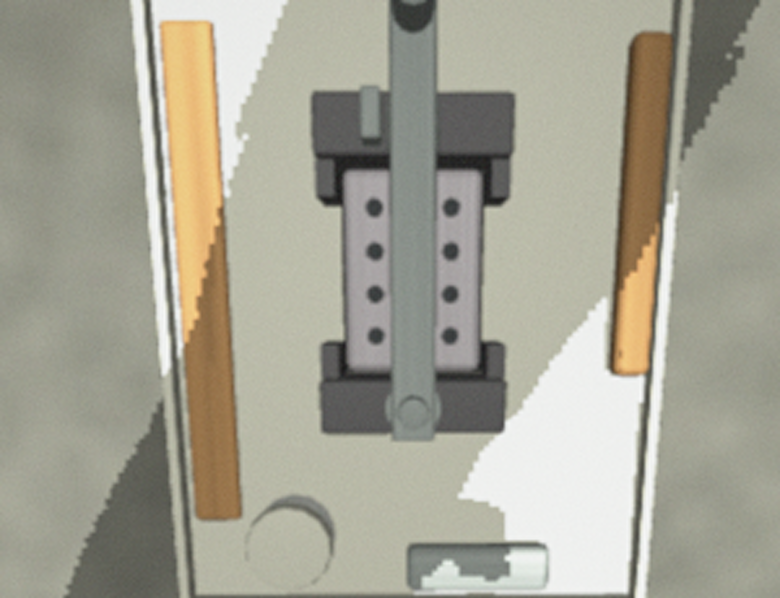

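View pics/side19.png

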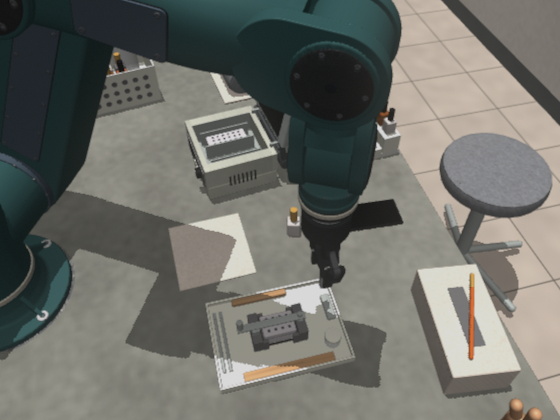

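View pics/scene19.png

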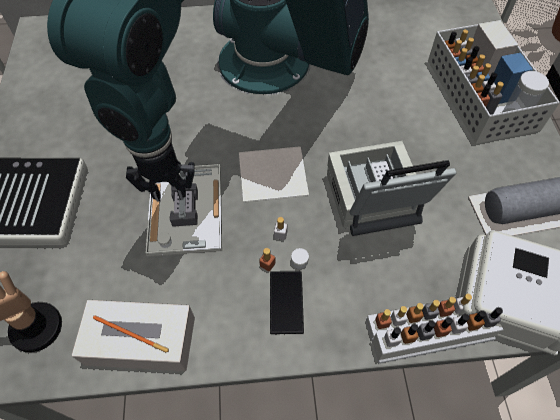

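```bash
python3 - <<'E'
from h import *
im,d,K,T=load('wrist19')
f=lambda x,y,z: ray(K,T,120+(x+.5)/2.6-.5,(y+.5)/2.6-.5,z)
a=(f(391,60,.05)+f(436.5,60,.05))/2; b=(f(391,360,.05)+f(436,360,.05))/2
A=np.array([f(*t,.040) for t in [(312,155),(514,156),(505,379),(321,379)]]);e=A[3]-A[0]+A[2]-A[1];w=A[1]-A[0]+A[2]-A[3]
y=lambda e:np.arctan2(e[1],e[0]);print(a,b,'bar yaw',y(b-a),'pocket yaw',y(e),np.arctan2(-w[0],w[1]),A.mean(0))
B=np.array([f(*t,.040) for t in [(344,170),(482,170),(480,370),(346,371)]]);print('box',B.mean(0))
print('knob side px row', (f(392,3,.074)+f(434,3,.074))/2)
E
```

```text
[ 0.46339342 -0.23541157  0.05      ] [ 0.54786866 -0.23660133  0.05      ] bar yaw -0.014083235775153961 pocket yaw -0.013482909753928279 -0.015159427384203925 [ 0.52083549 -0.23632713  0.04      ]
box [ 0.52151416 -0.23635054  0.04      ]
knob side px row [ 0.45641991 -0.23564892  0.074     ]
```

```bash
python3 -c "
from bench import bot,status
print(status.observe()['clock']);print(bot.close_job())"
```

```text
29.85
the job is handed in; nothing more can be done
None
```

The job is done and was handed in at about 29.9 s. The hand-in reports no verdict, so what follows rests on my own last checks.

**What I did:**
- I lifted the lid by its handle to about 1.57 rad and let go. It swung on to its stop and stayed open.
- I took the bit box out of the rack by its ends and set it on the mat. I turned the gripper 90°, took it again by its long sides and set it in the pocket.
- I gripped the keeper's knob and swung the bar shut. A final 2.5 mm push met about 15 N, so the bar was against its stop.

**Last checks:**
- **Bit box:** it is within about 0.7 mm of the pocket's centre. Before the bar closed, its top looked level with the end blocks; I did not measure its height or tilt separately.
- **Keeper bar:** it is in line with the pocket to within a few milliradians.
- **Lid:** it is standing open in the last pictures. I judged this by eye and did not measure its angle.
- **Other things:** the long box, phone, kit pot, bottles and powder pot look unmoved, also by eye. The last pictures show all of them, though the arm hides bottle_b and the powder pot in the side view.
- **Gripper:** it is clear of everything, about 0.18 m above the desk, and the wrist force is about zero.

No check failed or disagreed. Some contact forces were higher than needed: about 38 N at the wrist during the lid lift and about 33 N when the box was set on the mat. Both are under the 120 N wrist limit.

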